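# Slide the cake board out over the slab's edge for pick-up

## Task

The cake board with the tart lies flat on the stone slab, where nobody can get a hand under it: push it with the fingertips out over the edge of the slab on the side where the open cake box stands, until 4 cm of it (within 1 cm) hangs over, square to that edge and with the rest still on the slab. Only slide it, never lift it, and do not touch the tart, which rides along in its place. Leave everything else where it is, and take the hand away at the end.

Things in the scene. Friction and masses are not known exactly. Their poses are not given: they have to be found in the camera images.
- slab: dark stone pastry slab lying on the steel bench, fixed. 440 mm along its own x, 400 mm along its own y; its top face is 30 mm above the bench. Origin at the centre of its underside, z up. The two edges in question are the straight ones at its own y = +200 mm and y = -200 mm, each running along its x.
- cake_board: thin white rectangular cake board, loose, flat on the slab: 220 mm along its own x, 170 mm along its own y, 8 mm thick, about 0.2 kg. Origin at the centre of its underside. At the start it is turned at most 0.3 rad from the slab's axes and lies wholly on the slab; it must end with its long sides along the slab's edge. Pushed slowly by its side face it slides under a few newtons.
- tart: round baked almond tart, 104 mm across and 28 mm high, about 0.3 kg, loose, standing on the cake board within 15 mm of its middle in each direction. Origin at the centre of its underside. Not to be touched.
- cake_box: open cardboard cake box, 250 x 220 mm and 85 mm high, fixed on the bench beside the slab, with a raised lid on its far side that reaches 300 mm above the bench. Origin at the centre of its underside. It stands to the robot's left or right of the slab and tells which of the slab's two edges is meant.
- mixing_bowl: large steel mixing bowl, 260 mm across the rim and 115 mm high, fixed on the bench on the other side of the slab from the cake box. Origin at the centre of its underside.
- dredger: steel sugar shaker, 67 mm across and 90 mm high, standing on the slab near its side away from the robot. Origin at the centre of its underside. Leave alone.
- cutter: round steel pastry cutter, 60 mm across and 45 mm high, standing on the slab near its side away from the robot. Origin at the centre of its underside. Leave alone.
- palette_knife: palette knife, 223 mm long, 26 mm wide and 14 mm high with a dark wooden handle, lying flat on the slab near the side closest to the robot, about along the slab's y. Origin near its middle, on its underside, its own x towards the blade. Leave alone.
- sugar_jar: clear jar with a steel lid, 76 mm across and 110 mm high, on the bench to the robot's left. Origin at the centre of its underside. Leave alone.
- measuring_mug: steel mug, 84 mm across and 90 mm high, on the bench to the robot's right. Origin at the centre of its underside. Leave alone.
- ramekin: small white ceramic dish, 68 mm across and 40 mm high, standing on the slab near its side away from the robot. Origin at the centre of its underside. Leave alone.

How it is judged (in metres and radians):
At the end, for the whole second after the job is handed in: The cake board lies flat and still on the slab with its middle line 30 to 50 mm out over the edge on the cake box's side, square to that edge within 0.12 rad, otherwise within the slab's length; the tart still stands on the board within 50 mm of its middle (((y of cake_box in the frame of slab above 0 m and y of cake_board in the frame of slab between 0.145 and 0.165 m) or (y of cake_box in the frame of slab below 0 m and y of cake_board in the frame of slab between -0.165 and -0.145 m)) and angle between the x axis of cake_board and the x axis of slab, either way round below 0.12 rad and x of cake_board in the frame of slab between -0.11 and 0.11 m and angle between cake_board's own z axis and vertical below 0.05 rad and height (world z) of cake_board between 0.024 and 0.036 m and linear speed of cake_board below 0.01 m/s and height (world z) of tart between 0.032 and 0.044 m and horizontal distance between tart and cake_board below 0.05 m); the robot touches nothing.
It fails at once if the cake board is lifted or tipped (height (world z) of cake_board above 0.042 m or angle between cake_board's own z axis and vertical above 0.12 rad).
It fails at once if the tart is touched by the robot (contact force between any of the arm, the fingers and tart above 0.3 N).
It fails at once if the tart slides off its place towards the rim of the board, or tips (horizontal distance between tart and cake_board above 0.05 m or angle between tart's own z axis and vertical above 0.2 rad).
It fails at once if another thing on the slab or the bench is moved by more than 2 cm or tipped (distance of any of dredger, cutter, palette_knife, sugar_jar, measuring_mug, ramekin from where it was at the start of the episode above 0.02 m or angle between any of dredger, cutter, palette_knife, sugar_jar, measuring_mug, ramekin's own z axis and vertical above 0.3 rad).
It also fails if it takes over 40 s, if anything falls off the work surface, if the arm or the gripper's body presses on something with over 40 N, if the wrist force passes 120 N, or if a joint passes its speed limit or range.

## Robot

A 6-joint arm with a two-finger parallel gripper is mounted at the origin on the work surface. World frame = base frame: x ahead of the robot, y to its left, z up, the work surface at z = 0. Lengths are in mm, angles in rad, forces in N, time in s.
With the tool pointing down it reaches from about 275 to 1000 mm from the base axis. Payload 8.4 kg.
Tool frame: the origin (TCP) lies midway between the tips of the shut fingers; the grasp point (between the pads) lies 19 mm behind it; z points along the fingers, y is the direction in which the jaws open and shut (so a half turn about z gives the same grasp; the last joint's range is limited). The gripper opens to 85 mm and grips with 20 to 120 N. Pads are 22 mm wide; open, the fingers measure 114 mm over their backs; the gripper's body (76 mm by 85 mm) begins 54 mm behind the grasp point. The pads swing forward as they close: fully open they stand 13 mm farther back than shut.
Start: joints at [1.145, 0.353, 1.633, -0, 1.155, -0.002], TCP at [257.016, 569.711, 231.281] pointing down, gripper open.
Joint ranges: [-2.63, 2.63], [-0.92, 2.1], [0.06, 2.66], [-1.3, 4.44], [0, 2.69], [-3.02, 3.02]. Speed limits (rad/s): [2.22, 2.22, 2.79, 3.14, 3.14, 3.14].

## Interface

Orientations are given as [roll, pitch, yaw] about the fixed x, y, z axes, in that order (R = Rz(yaw) Ry(pitch) Rx(roll)).
In Python, from station import get_obs, imaging, r gives the robot as it stands. The module is installed in compiled form; this text tells all that it offers.
- The arm moves only by the tool carry_out, never from a script. Its argument "increments" is a list that holds one entry, the list of rows, each a list of 7 numbers: the shift along the tool's x, y, z in mm, then the turn, a rotation vector about the tool's x, y, z in rad, then the closure, from 0 (fully open) to 1 (shut). In form: [[[x, y, z, ax, ay, az, fingers], ...]]. A call has exactly 8 rows; each row shifts and turns the commanded pose from where the row before left it, along the tool's axes as they then stand; what a row does not reach is not made up. A row lasts 1/8 s, in which the tool goes at most 62.5 mm and 10.7 degrees, less where a joint would pass 70% of its speed; a pose out of reach is approached as far as the arm can. A call is refused whole if a number of a shift passes 62.5 or a number of a turn 0.188, either way. A call with a gripper value outside its range is refused whole. The fingers move at their own pace and stop on an object; "grip_force" is the grip in N (left out, the last holds). Time passes only in rows, so rows that do not move let the fingers close, or fill a call up. It gives the time, the measured TCP pose, the force and the opening at its end, in the units of the state.
- get_obs(): the state, without advancing time (a new reading comes with each control period).
- imaging.get_image(name): name is "scene" or "side" or "wrist"; returns the picture (420x560x3 uint8, red, green, blue); there is no depth.
- imaging.get_calibration(name): a dict with "fov_y" (degrees; the focal length in pixels is half the picture's height over the tangent of half this angle, whatever the lens; pixels are square), "cx", "cy" (the principal point, pixels), "R" (3x3) and "t" (3): a world point X has camera coordinates R X + t. Camera axes: x right, y down, z forward; pixel columns grow to the right and rows downward; lengths in mm; the calibration is good to about 2 mm. A picture is of the moment at which its call begins: read the wrist's pose just before it. get_calibration takes no time and is no camera call; for the wrist camera it gives the pose at the moment of the call.
- r.close_job(): hands the job in, once; it reports no verdict.
The state is a dict: "clock": time; "qpos": joint angles; "joint_vel": joint speeds; "effort": joint torques, N m; "position": TCP position; "tcp_rot": TCP orientation; "force": force on the tool from outside, world axes, zero at the start; "ft_torque": the same for the moment, N m; "opening": finger opening in mm.
Only numpy, scipy, OpenCV 4.12 (cv2) and the standard library are available. Lean on these libraries where they do the work, as an engineer would, in place of code of your own. Each camera call takes 0.05 s, during which the arm holds its last target.

## Working session

There is one attempt and no reset: what is moved stays moved. The work goes in short steps, Python scripts to look and compute and a tool call to move; the robot and the scene stay as the last step left them, time stands still between calls to the robot, and variables do not carry over. Pictures are saved under pics/ and viewed, and the job is handed in when it is done.

Besides the shell and the picture viewer there is one more tool, called after "Call:" as a command line: name --argument value ..., lists and objects as JSON in quotes. carry_out: Moves the arm, as the interface text tells. Its arguments: {"type":"object","properties":{"increments":{"type":"array"},"grip_force":{"type":"number"}},"required":["increments"]}

```bash
mkdir -p pics; python3 - <<'E'
from station import get_obs, imaging, r
import cv2
o=get_obs(); print({k:o[k] for k in('clock','position','tcp_rot','force','opening')})
for n in("scene","side"):
    im=imaging.get_image(n); cv2.imwrite(f"pics/{n}0.png",im[:,:,::-1])
    c=imaging.get_calibration(n); print(n,c)
E
```

```text
{'clock': 0.0, 'position': array([256.84555331, 569.26639982, 230.55514917]), 'tcp_rot': array([-3.14020511e+00, -2.43044997e-05,  2.71775355e+00]), 'force': array([ 0.10934765,  0.19644297, -0.49097475]), 'opening': 85.51159352559307}
scene {'fov_y': 49.88458183529542, 'cx': 272.28583685256706, 'cy': 209.45510546699248, 'R': array([[ 0.78853054,  0.61463117, -0.02116852],
       [ 0.34383642, -0.46913484, -0.81344269],
       [-0.50989813,  0.6341459 , -0.58125974]]), 't': array([-460.89080527, -130.91187002, 1695.53699537])}
side {'fov_y': 49.73573286136859, 'cx': 279.87546939188104, 'cy': 212.20757691891592, 'R': array([[ 0.86144363, -0.50734171, -0.02278745],
       [-0.3372553 , -0.53794389, -0.77257701],
       [ 0.37970217,  0.67321673, -0.63451202]]), 't': array([-462.5105131 ,  225.0689265 , 1308.09926808])}
```

View pics/scene0.png

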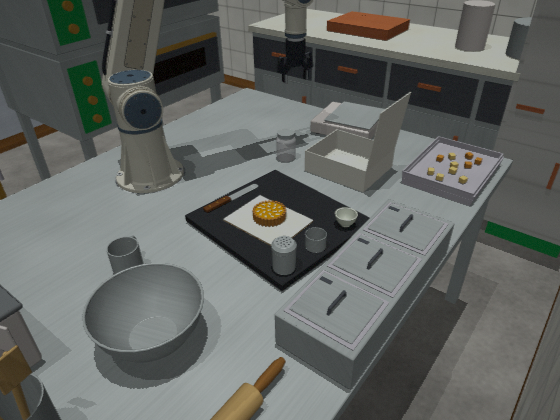

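View pics/side0.png

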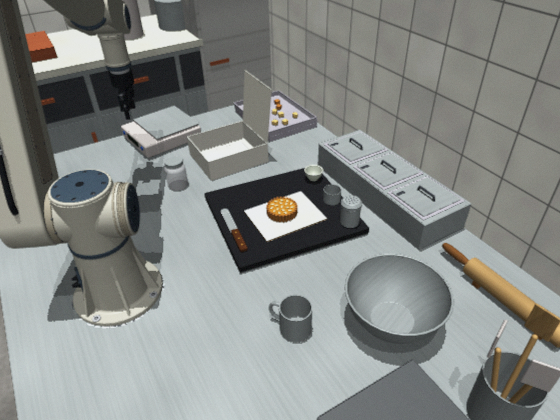

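The box stands on the robot's left (+y), so I push towards +y. Next I measure the outlines.

```bash
cat > h.py <<'E'
import numpy as np, cv2
def cam(c):
    f=210/np.tan(np.radians(c['fov_y'])/2)
    return f,c['cx'],c['cy'],np.array(c['R']),np.array(c['t'])
def ray(c,uv,z):
    f,cx,cy,R,t=cam(c); uv=np.atleast_2d(uv).astype(float)
    d=np.c_[(uv[:,0]-cx)/f,(uv[:,1]-cy)/f,np.ones(len(uv))]@R
    C=-R.T@t; s=(z-C[2])/d[:,2]; return C+s[:,None]*d
def proj(c,X):
    f,cx,cy,R,t=cam(c); p=np.atleast_2d(X)@R.T+t
    return np.c_[f*p[:,0]/p[:,2]+cx,f*p[:,1]/p[:,2]+cy]
E
python3 - <<'E'
from station import imaging
import cv2
for n,(x,y,w,h) in dict(scene=(180,160,200,130),side=(195,155,180,115)).items():
    im=cv2.imread(f"pics/{n}0.png")[y:y+h,x:x+w]
    cv2.imwrite(f"pics/{n}0c.png",cv2.resize(im,None,fx=4,fy=4,interpolation=cv2.INTER_CUBIC))
E
```

```text
(no output)
```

View pics/scene0c.png

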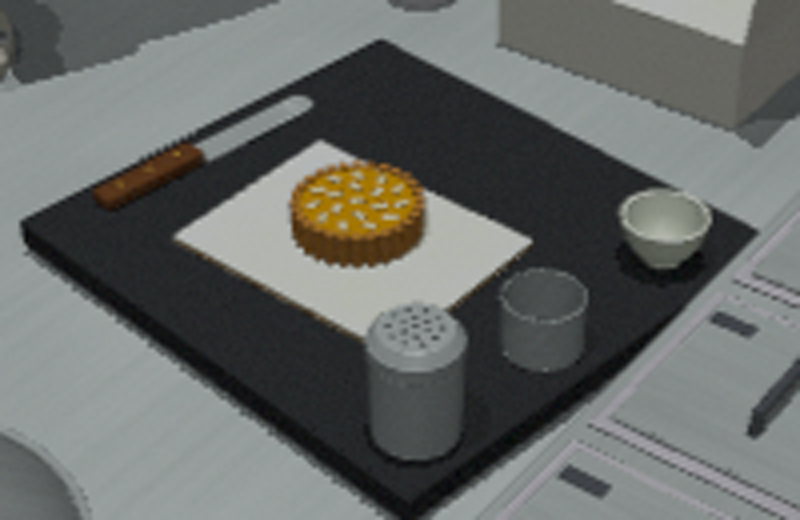

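View pics/side0c.png

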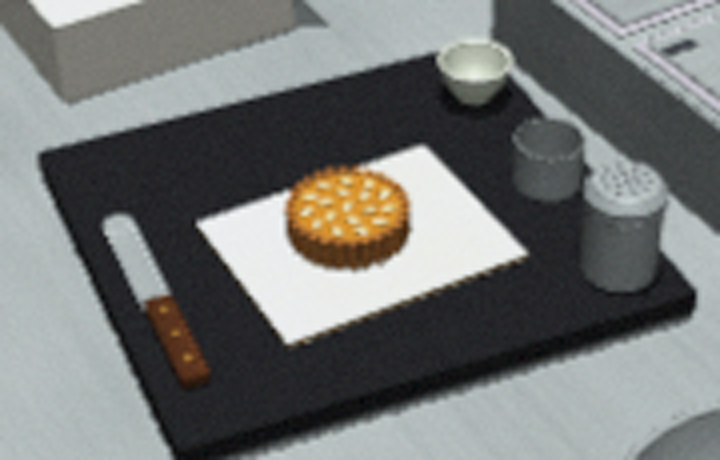

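```bash
python3 - <<'E'
from station import imaging
from h import *
S=imaging.get_calibration
pts={'scene':((180,160),dict(slab_nl=(382,40),slab_nr=(25,222),slab_fl=(757,232),slab_fr=(408,493)),dict(nl=(320,140),nr=(174,238),fl=(532,240)),(357,200),dict(dre=(417,440),cut=(543,350),ram=(663,258),kn1=(300,103),kn2=(108,202))),
'side':((195,155),dict(slab_nl=(40,155),slab_nr=(180,447),slab_fr=(693,292)),dict(nl=(196,222),fl=(427,146),fr=(527,254),nr=(290,343)),(348,203),dict(dre=(620,272),cut=(547,180),ram=(475,95),kn1=(118,215),kn2=(195,382)))}
for n,(o,sl,bd,t,misc) in pts.items():
    c=S(n); g=lambda p,z: ray(c,[(p[0]/4-.375+o[0],p[1]/4-.375+o[1])],z)[0].round(1)
    print(n)
    for k,p in sl.items(): print(k,g(p,30))
    for k,p in bd.items(): print(k,g(p,38))
    print('tart top',g(t,66))
    for k,p in misc.items(): print(k,g(p,30))
E
```

```text
scene
slab_nl [391.5 265.5  30. ]
slab_nr [ 335.  -123.8   30. ]
slab_fl [804.8 204.9  30. ]
slab_fr [ 758.5 -182.6   30. ]
nl [457.7  95.6  38. ]
nr [452.8 -76.7  38. ]
fl [676.3  84.4  38. ]
tart top [560.4  16.2  66. ]
dre [ 733.3 -139.1   30. ]
cut [749.7 -10.8  30. ]
ram [763.3 133.3  30. ]
kn1 [399.3 139.2  30. ]
kn2 [369.  -65.2  30. ]
side
slab_nl [381.  260.8  30. ]
slab_nr [ 327.  -125.1   30. ]
slab_fr [ 753.2 -188.5   30. ]
nl [451.9  93.5  38. ]
fl [672.7  79.9  38. ]
fr [662.4 -87.3  38. ]
nr [446.3 -77.9  38. ]
tart top [555.4  17.1  66. ]
dre [ 718.9 -138.2   30. ]
cut [739.7  -7.6  30. ]
ram [757.9 131.3  30. ]
kn1 [403.8 146.4  30. ]
kn2 [367.3 -69.9  30. ]
```

```bash
cat >> h.py <<'E'
from scipy.spatial.transform import Rotation as Ro
def slab(p,c=(568.5,39),yaw=-0.142):
    d=np.array(p)[:2]-c; return np.array([np.cos(yaw)*d[0]+np.sin(yaw)*d[1],-np.sin(yaw)*d[0]+np.cos(yaw)*d[1]])
def plan(pos,rpy,tgt,trpy,n):
    R=Ro.from_euler('xyz',rpy); T=Ro.from_euler('xyz',trpy)
    dv=(R.inv()*T).as_rotvec()/n; st=(np.array(tgt)-pos)/n
    for i in range(n):
        print(np.r_[R.inv().apply(st).round(1),dv.round(4)].tolist()); R=R*Ro.from_rotvec(dv)
E
python3 - <<'E'
from station import imaging,get_obs
from h import *
S=imaging.get_calibration
print('bowl',ray(S('scene'),[(145,308)],115),ray(S('side'),[(398,292)],115))
print('box corners', ray(S('scene'),[(306,150),(365,188),(380,185)],0), ray(S('side'),[(213,180)],0))
print('lid top',ray(S('scene'),[(408,94),(374,135)],300))
print('jar',ray(S('scene'),[(287,135)],110))
print('mug',ray(S('scene'),[(124,245)],90))
o=get_obs()
plan(o['position'],o['tcp_rot'],[542,-124,250],[np.pi,0,1.429],16)
E
```

```text
bowl [[ 614.55657682 -494.15384394  115.        ]] [[ 594.00517494 -489.49183018  115.        ]]
box corners [[366.11022975 502.15237839   0.        ]
 [693.94968524 390.53372253   0.        ]
 [727.26125096 439.0479456    0.        ]] [[454.33784934 361.35159804   0.        ]]
lid top [[731.90499352 554.55165212 300.        ]
 [782.96684577 217.42611938 300.        ]]
jar [[355.86385616 387.00153032 110.        ]]
mug [[ 367.39891901 -370.68259489   90.        ]]
[-34.1, -32.2, -1.2, -0.0001, 0.0001, 0.0806]
[-36.5, -29.3, -1.2, -0.0001, 0.0001, 0.0806]
[-38.8, -26.3, -1.2, -0.0001, 0.0001, 0.0806]
[-40.8, -23.1, -1.2, -0.0001, 0.0001, 0.0806]
[-42.5, -19.7, -1.2, -0.0001, 0.0001, 0.0806]
[-43.9, -16.2, -1.2, -0.0001, 0.0001, 0.0806]
[-45.1, -12.7, -1.2, -0.0001, 0.0001, 0.0806]
[-46.0, -9.0, -1.2, -0.0001, 0.0001, 0.0806]
[-46.6, -5.3, -1.2, -0.0001, 0.0001, 0.0806]
[-46.8, -1.5, -1.2, -0.0001, 0.0001, 0.0806]
[-46.8, 2.3, -1.2, -0.0001, 0.0001, 0.0806]
[-46.5, 6.0, -1.2, -0.0001, 0.0001, 0.0806]
[-45.8, 9.8, -1.2, -0.0001, 0.0001, 0.0806]
[-44.9, 13.4, -1.2, -0.0001, 0.0001, 0.0806]
[-43.7, 17.0, -1.2, -0.0001, 0.0001, 0.0806]
[-42.2, 20.4, -1.2, -0.0001, 0.0001, 0.0806]
```

Bowl is well clear (y < -360). Travelling over to behind the board.

Call:
carry_out --increments '[[[-34,-32,-1,0,0,0.08,0],[-36.5,-29.5,-1,0,0,0.08,0],[-39,-26.5,-1,0,0,0.08,0],[-41,-23,-1,0,0,0.08,0],[-42.5,-20,-1,0,0,0.08,0],[-44,-16,-1,0,0,0.08,0],[-45,-13,-1,0,0,0.08,0],[-46,-9,-1,0,0,0.08,0]]]'

```text
clock: 1.1
position: [400.3, 221.3, 239.2]
tcp_rot: [-3.141, 0.0, 2.075]
force: [1.0, 0.8, -0.7]
opening: 85.7
```

Call:
carry_out --increments '[[[-46.5,-5.5,-1,0,0,0.08,0],[-47,-1.5,-1,0,0,0.08,0],[-47,2.5,-1,0,0,0.08,0],[-46.5,6,-1,0,0,0.08,0],[-46,10,-1,0,0,0.08,0],[-45,13.5,-1,0,0,0.08,0],[-43.5,17,-1,0,0,0.08,0],[-42,20.5,-1,0,0,0.08,0]]]'

```text
clock: 2.1
position: [545.6, -124.7, 247.1]
tcp_rot: [-3.141, -0.0, 1.435]
force: [0.4, 1.1, 0.0]
opening: 85.0
```

```bash
python3 - <<'E'
from station import imaging,get_obs
from h import *
o=get_obs(); print(o['clock'],o['position'],o['tcp_rot'],slab(o['position']),o['force'])
plan(o['position'],o['tcp_rot'],[542,-124,50],[np.pi,0,1.429],5)
for n in ('wrist','scene'):
    cv2.imwrite(f'pics/{n}1.png',imaging.get_image(n)[:,:,::-1])
E
```

```text
2.1 [ 545.62674571 -124.73925635  247.05249583] [-3.14116031e+00 -1.53965853e-04  1.43494883e+00] [   0.52988099 -165.32830689] [0.42368645 1.11390142 0.03310488]
[0.0, -0.7, 39.4, -0.0001, -0.0, 0.0012]
[0.0, -0.7, 39.4, -0.0001, -0.0, 0.0012]
[0.0, -0.7, 39.4, -0.0001, -0.0, 0.0012]
[0.0, -0.7, 39.4, -0.0001, -0.0, 0.0012]
[0.0, -0.7, 39.4, -0.0001, -0.0, 0.0012]
```

View pics/wrist1.png

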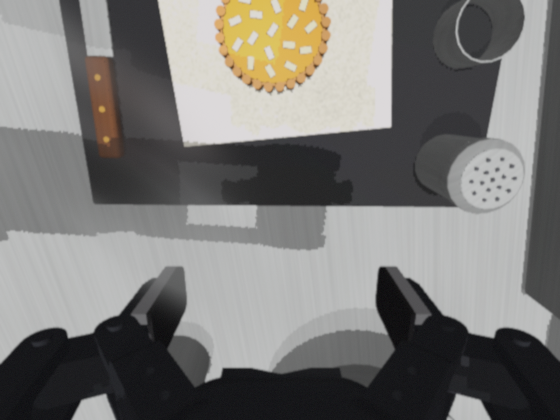

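View pics/scene1.png

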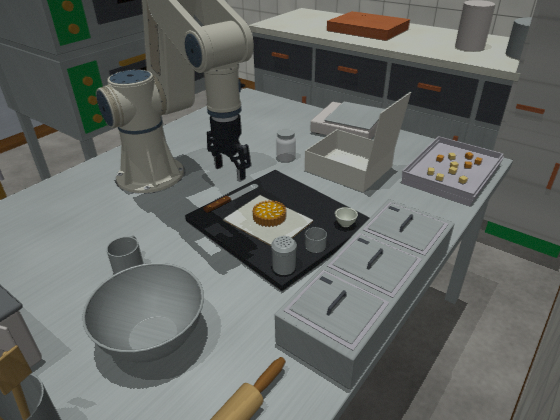

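Wrist view: slab's right edge runs (95,203)–(470,207), board corners at (187,146) and (392,127), dredger right of the path. I measure from this view.

```bash
python3 - <<'E'
from station import imaging,get_obs
from h import *
c=imaging.get_calibration('wrist')
e=ray(c,[(95,203),(440,206.5)],30); b=ray(c,[(187,146),(392,127)],38)
print(e.round(1),b.round(1)); t=ray(c,[(273,35)],66);print('tart',t,slab(t[0]))
for p in (e,b): print([slab(q).round(1) for q in p], np.arctan2(*(p[1]-p[0])[[1,0]]))
# tool footprint incl. cam pose
print('cam',-c['R'].T@c['t'])
E
```

```text
[[ 331.5 -127.3   30. ]
 [ 724.5 -186.    30. ]] [[452.9 -77.8  38. ]
 [670.2 -88.   38. ]]
tart [[558.90483025   9.67328749  66.        ]] [ -5.34818155 -30.38947685]
[array([-211.1, -198.2]), array([ 186.2, -200.7])] -0.148245689293229
[array([ -97.9, -132. ]), array([ 118.7, -111.3])] -0.046760248274787516
cam [557.09919574 -51.10692735 390.12544411]
```

Call:
carry_out --increments '[[[0,-1,40,0,0,0.005,0],[0,-1,40,0,0,0,0],[0,-1,40,0,0,0,0],[0,0,40,0,0,0,0],[0,0,30,0,0,0,0],[0,0,10,0,0,0,0],[0,0,5,0,0,0,0],[0,0,0,0,0,0,0]]]'

```text
clock: 3.2
position: [542.9, -122.8, 43.0]
tcp_rot: [3.141, 0.0, 1.433]
force: [-0.5, -0.5, -0.3]
opening: 85.4
```

```bash
python3 - <<'E'
from station import imaging,get_obs
from h import *
o=get_obs(); print(o['clock'],o['position'],o['tcp_rot'],slab(o['position']),o['force'])
a=imaging.get_image('side')[:,:,::-1]; b=imaging.get_image('wrist')[:,:,::-1]
cv2.imwrite('pics/side2.png',cv2.resize(a[150:290,180:380],None,fx=4,fy=4)); cv2.imwrite('pics/wrist2.png',b)
E
```

```text
3.2 [ 542.93540962 -122.79566545   42.9946326 ] [3.14059503e+00 6.45427314e-05 1.43303360e+00] [  -2.40942994 -163.78516504] [-0.48136689 -0.49172207 -0.30763632]
```

View pics/side2.png

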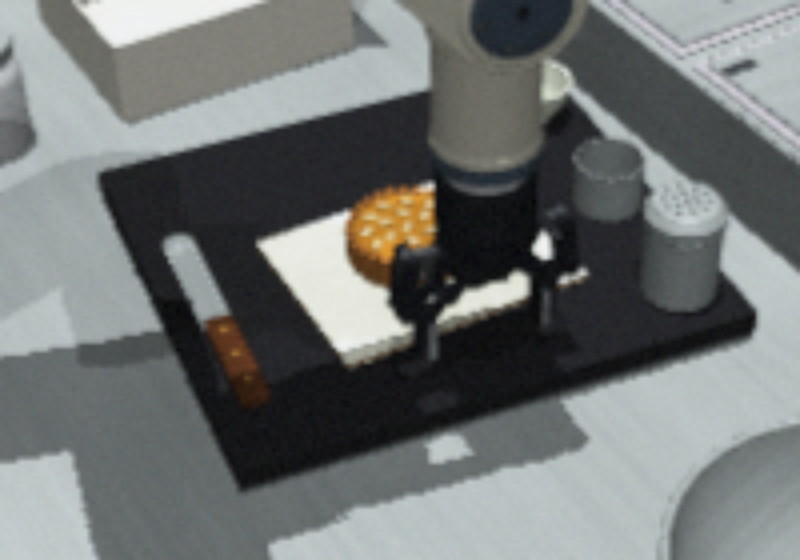

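View pics/wrist2.png

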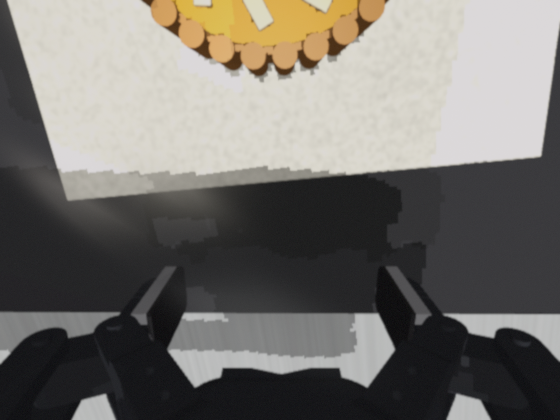

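Call:
carry_out --increments '[[[0,0,4,0,0,0.003,0],[0,0,4,0,0,0,0],[0,0,4,0,0,0,0],[0,0,3,0,0,0,0],[0,0,2,0,0,0,0],[0,0,1,0,0,0,0],[0,0,1,0,0,0,0],[0,0,0,0,0,0,0]]]'

```text
clock: 4.3
position: [542.4, -122.8, 23.3]
tcp_rot: [3.142, -0.0, 1.43]
force: [0.2, -0.2, 0.1]
opening: 85.4
```

Call:
carry_out --increments '[[[0,0,0.5,0,0,0,0],[0,0,0.5,0,0,0,0],[0,0,0.5,0,0,0,0],[0,0,0.5,0,0,0,0],[0,0,0,0,0,0,0],[0,0,0,0,0,0,0],[0,0,0,0,0,0,0],[0,0,0,0,0,0,0]]]'

```text
clock: 5.3
position: [542.4, -122.8, 21.3]
tcp_rot: [-3.142, 0.0, 1.43]
force: [-0.5, -0.1, -0.1]
opening: 85.2
```

```bash
python3 - <<'E'
from station import imaging,get_obs
from h import *
o=get_obs(); print(o['clock'],o['position'],o['tcp_rot'],slab(o['position']),o['force'])
a=imaging.get_image('side')[:,:,::-1]
cv2.imwrite('pics/side3.png',cv2.resize(a[190:270,230:350],None,fx=6,fy=6,interpolation=cv2.INTER_CUBIC))
E
```

```text
5.3 [ 542.43552251 -122.83549343   21.30361094] [-3.14158872e+00  6.40443163e-06  1.42978702e+00] [  -2.89864907 -163.89533781] [-0.47656402 -0.05839488 -0.05497742]
```

View pics/side3.png

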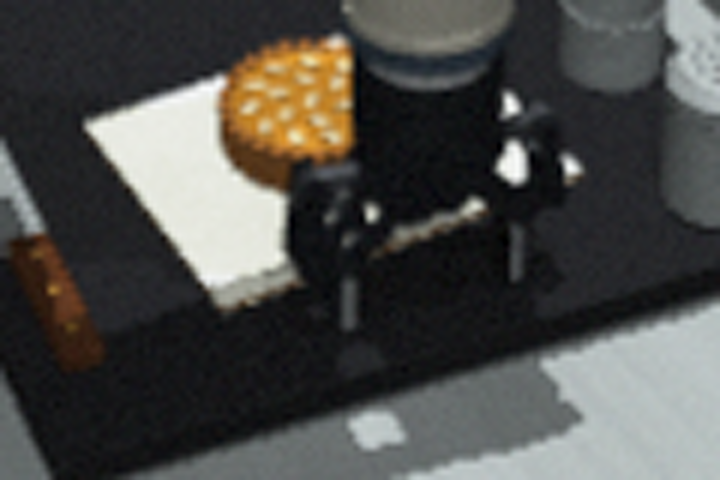

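Call:
carry_out --increments '[[[0,0,0.5,0,0,0,0],[0,0,0.5,0,0,0,0],[0,0,0.5,0,0,0,0],[0,0,0.5,0,0,0,0],[0,0,0.5,0,0,0,0],[0,0,0,0,0,0,0],[0,0,0,0,0,0,0],[0,0,0,0,0,0,0]]]'

```text
clock: 6.35
position: [542.5, -122.8, 18.8]
tcp_rot: [3.142, 0.0, 1.43]
force: [0.1, -0.1, -0.0]
opening: 85.3
```

Call:
carry_out --increments '[[[0,0,0.5,0,0,0,0],[0,0,0.5,0,0,0,0],[0,0,0.5,0,0,0,0],[0,0,0,0,0,0,0],[0,0,0,0,0,0,0],[0,0,0,0,0,0,0],[0,0,0,0,0,0,0],[0,0,0,0,0,0,0]]]'

```text
clock: 7.35
position: [542.5, -122.8, 17.3]
tcp_rot: [3.142, 0.0, 1.43]
force: [-0.1, -0.1, -0.5]
opening: 85.1
```

Call:
carry_out --increments '[[[0,0,0.5,0,0,0,0],[0,0,0.5,0,0,0,0],[0,0,0.5,0,0,0,0],[0,0,0,0,0,0,0],[0,0,0,0,0,0,0],[0,0,0,0,0,0,0],[0,0,0,0,0,0,0],[0,0,0,0,0,0,0]]]'

```text
clock: 8.35
position: [542.5, -122.8, 16.9]
tcp_rot: [3.141, 0.0, 1.43]
force: [-4.7, 1.8, 14.1]
opening: 85.9
```

Contact at TCP z≈17, so I ride at 19.5 (tips about 2.5 mm above the slab) and start pushing.

Call:
carry_out --increments '[[[0,0,-3.5,0,0,0,0],[4,0,0,0,0,0,0],[5,0,0,0,0,0,0],[5,0,0,0,0,0,0],[4,0,0,0,0,0,0],[3,0,0,0,0,0,0],[3,0,0,0,0,0,0],[3,0,0,0,0,0,0]]]'

```text
clock: 9.35
position: [546.2, -95.9, 19.3]
tcp_rot: [-3.142, 0.0, 1.43]
force: [0.2, 0.4, -0.3]
opening: 85.4
```

Call:
carry_out --increments '[[[3,0,0,0,0,0,0],[3,0,0,0,0,0,0],[3,0,0,0,0,0,0],[3,0,0,0,0,0,0],[3,0,0,0,0,0,0],[3,0,0,0,0,0,0],[3,0,0,0,0,0,0],[2,0,0,0,0,0,0]]]'

```text
clock: 10.35
position: [549.5, -73.1, 19.3]
tcp_rot: [3.142, -0.0, 1.43]
force: [-1.0, -1.6, 0.8]
opening: 85.2
```

```bash
python3 - <<'E'
from station import imaging,get_obs
from h import *
o=get_obs(); print(o['clock'],o['position'],o['tcp_rot'],slab(o['position']),o['force'])
cv2.imwrite('pics/wrist4.png',imaging.get_image('wrist')[:,:,::-1])
a=imaging.get_image('side')[:,:,::-1]
cv2.imwrite('pics/side4.png',cv2.resize(a[150:280,190:370],None,fx=4,fy=4,interpolation=cv2.INTER_CUBIC))
E
```

```text
10.35 [549.49418597 -73.1077303   19.28620759] [ 3.14158123e+00 -1.90409746e-05  1.42987880e+00] [  -2.94866701 -113.66912299] [-1.02340591 -1.62339054  0.83692143]
```

View pics/wrist4.png

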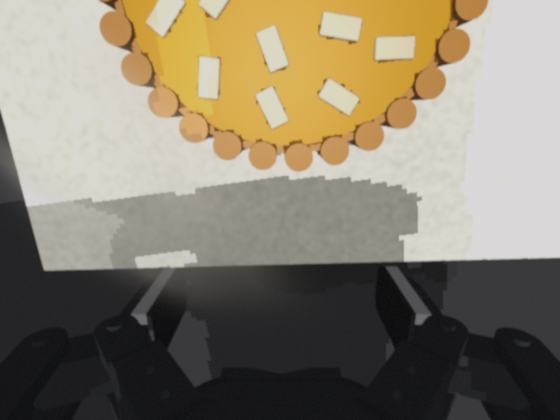

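View pics/side4.png

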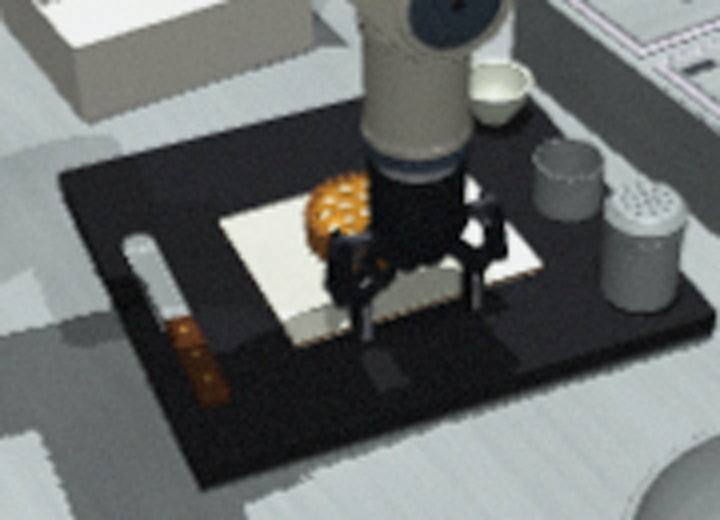

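```bash
python3 - <<'E'
from station import imaging,get_obs
from h import *
c=imaging.get_calibration('wrist'); b=ray(c,[(43,270),(558,258)],38)
print([slab(q).round(1) for q in b],np.arctan2(*(b[1]-b[0])[[1,0]]))
E
```

```text
[array([-103.7, -103.8]), array([113.4, -97.9])] -0.11496433815918902
```

Call:
carry_out --increments '[[[3,0,0,0,0,0,0],[4,0,0,0,0,0,0],[5,0,0,0,0,0,0],[5,0,0,0,0,0,0],[5,0,0,0,0,0,0],[5,0,0,0,0,0,0],[5,0,0,0,0,0,0],[5,0,0,0,0,0,0]]]'

```text
clock: 11.45
position: [554.7, -36.4, 19.3]
tcp_rot: [-3.142, 0.0, 1.43]
force: [-0.7, -2.3, -1.1]
opening: 85.8
```

Call:
carry_out --increments '[[[5,0,0,0,0,0,0],[5,0,0,0,0,0,0],[5,0,0,0,0,0,0],[5,0,0,0,0,0,0],[5,0,0,0,0,0,0],[5,0,0,0,0,0,0],[5,0,0,0,0,0,0],[5,0,0,0,0,0,0]]]'

```text
clock: 12.45
position: [560.3, 3.2, 19.3]
tcp_rot: [-3.142, -0.0, 1.43]
force: [0.1, -3.1, 0.2]
opening: 85.4
```

Call:
carry_out --increments '[[[5,0,0,0,0,0,0],[5,0,0,0,0,0,0],[5,0,0,0,0,0,0],[5,0,0,0,0,0,0],[5,0,0,0,0,0,0],[5,0,0,0,0,0,0],[4,0,0,0,0,0,0],[3,0,0,0,0,0,0]]]'

```text
clock: 13.45
position: [565.5, 39.8, 19.3]
tcp_rot: [-3.142, 0.0, 1.43]
force: [-0.0, -2.8, 0.5]
opening: 85.6
```

```bash
python3 - <<'E'
from station import imaging,get_obs
from h import *
o=get_obs(); print(o['clock'],o['position'],o['tcp_rot'],slab(o['position']),o['force'])
cv2.imwrite('pics/wrist5.png',imaging.get_image('wrist')[:,:,::-1])
a=imaging.get_image('scene')[:,:,::-1]
cv2.imwrite('pics/scene5.png',cv2.resize(a[150:290,180:380],None,fx=4,fy=4,interpolation=cv2.INTER_CUBIC))
E
```

```text
13.45 [565.49858551  39.80987481  19.26431678] [-3.14154434e+00  3.72038306e-05  1.42994050e+00] [-3.08582117  0.37695338] [-0.03975709 -2.81773236  0.53191837]
```

View pics/wrist5.png

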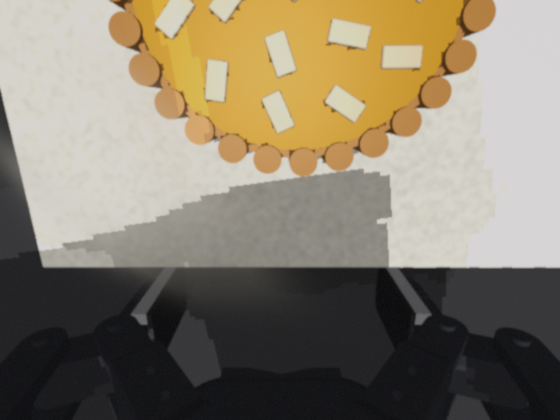

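View pics/scene5.png

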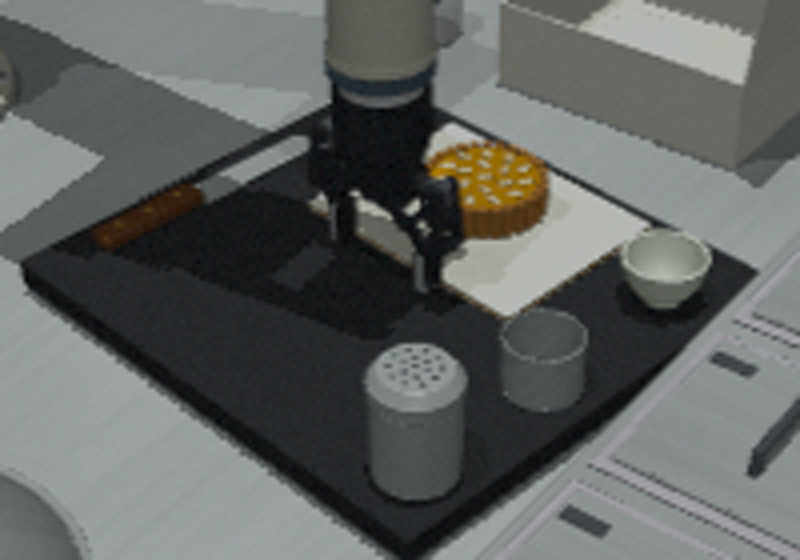

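```bash
python3 - <<'E'
from station import imaging,get_obs
from h import *
c=imaging.get_calibration('wrist'); b=ray(c,[(43,267.5),(558,267.5)],38)
print([slab(q).round(1) for q in b],np.arctan2(*(b[1]-b[0])[[1,0]]))
c=imaging.get_calibration('scene')
b=ray(c,[(180+435/4,150+125/4),(180+655/4,150+222/4)],38);print([slab(q).round(1) for q in b])
E
```

```text
[array([-103.5,   11.5]), array([114.4,  11.8])] -0.14065029678161237
[array([-106.8,  167.5]), array([120.8, 185.4])]
```

Call:
carry_out --increments '[[[3,0,0,0,0,0,0],[4,0,0,0,0,0,0],[4,0,0,0,0,0,0],[4,0,0,0,0,0,0],[4,0,0,0,0,0,0],[4,0,0,0,0,0,0],[4,0,0,0,0,0,0],[4,0,0,0,0,0,0]]]'

```text
clock: 14.55
position: [569.9, 70.5, 19.3]
tcp_rot: [-3.142, 0.0, 1.43]
force: [-0.5, -2.1, 0.4]
opening: 85.3
```

Call:
carry_out --increments '[[[4,0,0,0,0,0,0],[3,0,0,0,0,0,0],[3,0,0,0,0,0,0],[3,0,0,0,0,0,0],[3,0,0,0,0,0,0],[3,0,0,0,0,0,0],[2,0,0,0,0,0,0],[1,0,0,0,0,0,0]]]'

```text
clock: 15.55
position: [572.9, 92.1, 19.3]
tcp_rot: [-3.142, 0.0, 1.43]
force: [-0.5, -3.4, 1.1]
opening: 85.3
```

```bash
python3 - <<'E'
from station import imaging,get_obs
from h import *
o=get_obs(); print(o['clock'],o['position'],o['tcp_rot'],slab(o['position']),o['force'])
a=imaging.get_image('scene')[:,:,::-1]
cv2.imwrite('pics/scene6.png',cv2.resize(a[150:290,180:380],None,fx=4,fy=4,interpolation=cv2.INTER_CUBIC))
a=imaging.get_image('side')[:,:,::-1]
cv2.imwrite('pics/side6.png',cv2.resize(a[140:280,190:370],None,fx=4,fy=4,interpolation=cv2.INTER_CUBIC))
E
```

```text
15.55 [572.92886265  92.14839816  19.28856871] [-3.14156917e+00  2.78865989e-06  1.42984263e+00] [-3.13744906 53.2402429 ] [-0.48183855 -3.44225669  1.07597149]
```

View pics/scene6.png

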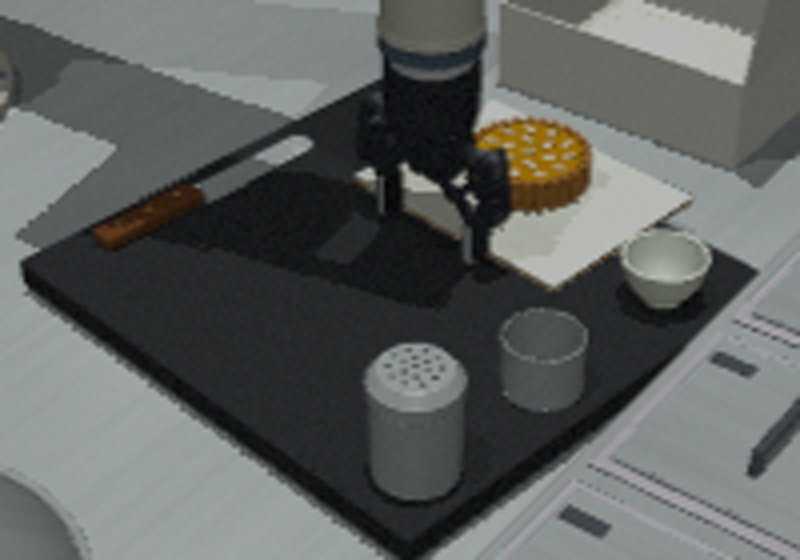

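View pics/side6.png

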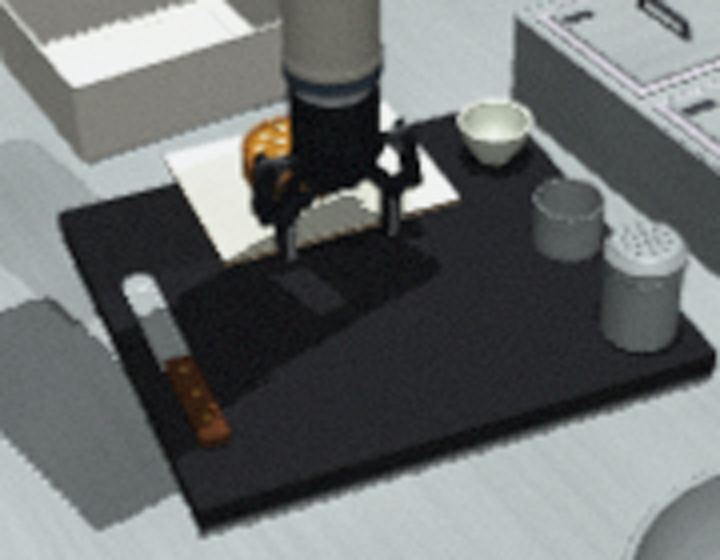

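```bash
python3 - <<'E'
from station import imaging,get_obs
from h import *
for n,o,B,SL in (('side',(190,140),[(165,155),(225,262),(460,196)],[(62,213),(165,187),(450,117),(460,114)]),('scene',(180,150),[(692,200),(556,289)],[(757,271),(700,241),(382,82)])):
    c=imaging.get_calibration(n)
    for P,z in ((B,38),(SL,30)):
        b=ray(c,np.array(P)/4-.375+o,z);print(n,z,[slab(q).round(1).tolist() for q in b])
E
```

```text
side 38 [[-106.3, 232.0], [-107.4, 59.9], [114.0, 64.0]]
side 30 [[-214.6, 195.2], [-118.7, 195.1], [162.7, 191.8], [173.4, 192.5]]
scene 38 [[120.4, 231.5], [120.9, 64.4]]
scene 30 [[209.6, 198.7], [153.8, 199.8], [-204.7, 196.7]]
```

Estimated board middle is at about 149 mm now. Pushing 5 mm more, then retreating backwards and up.

Call:
carry_out --increments '[[[2,0,0,0,0,0,0],[1.5,0,0,0,0,0,0],[1,0,0,0,0,0,0],[0.5,0,0,0,0,0,0],[0,0,0,0,0,0,0],[-3,0,0,0,0,0,0],[-8,0,0,0,0,0,0],[-15,0,0,0,0,0,0]]]'

```text
clock: 16.65
position: [569.9, 70.7, 19.3]
tcp_rot: [3.141, -0.0, 1.43]
force: [-0.4, 0.1, -0.3]
opening: 85.4
```

Call:
carry_out --increments '[[[-15,0,-2,0,0,0,0],[-10,0,-15,0,0,0,0],[-10,0,-35,0,0,0,0],[-10,0,-40,0,0,0,0],[-15,0,-40,0,0,0,0],[-15,0,-40,0,0,0,0],[-5,0,-20,0,0,0,0],[0,0,0,0,0,0,0]]]'

```text
clock: 17.65
position: [559.7, -8.8, 213.8]
tcp_rot: [3.137, -0.001, 1.429]
force: [1.0, 1.1, -0.4]
opening: 85.6
```

```bash
python3 - <<'E'
from station import imaging,get_obs
from h import *
o=get_obs(); print(o['clock'],o['position'],o['tcp_rot'],slab(o['position']),o['force'])
import json
c=imaging.get_calibration('wrist'); json.dump({k:np.array(v).tolist() for k,v in c.items()},open('w7.json','w'))
cv2.imwrite('pics/wrist7.png',imaging.get_image('wrist')[:,:,::-1])
a=imaging.get_image('scene')[:,:,::-1]
cv2.imwrite('pics/scene7.png',cv2.resize(a[150:290,180:380],None,fx=4,fy=4,interpolation=cv2.INTER_CUBIC))
a=imaging.get_image('side')[:,:,::-1]
cv2.imwrite('pics/side7.png',cv2.resize(a[140:280,190:370],None,fx=4,fy=4,interpolation=cv2.INTER_CUBIC))
E
```

```text
17.65 [559.71947296  -8.75406456 213.8254024 ] [ 3.13724208e+00 -5.75978997e-04  1.42870786e+00] [ -1.93383923 -48.51606541] [ 0.98386031  1.05027018 -0.44888491]
```

View pics/wrist7.png

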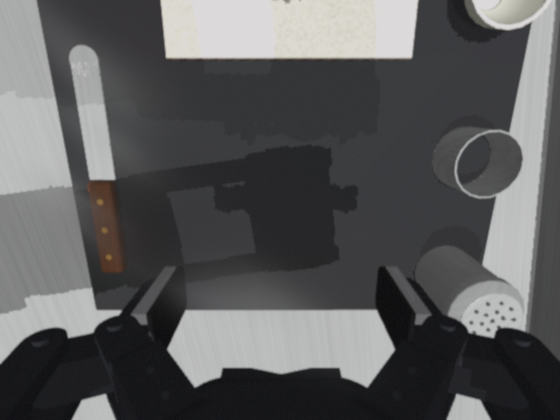

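View pics/scene7.png

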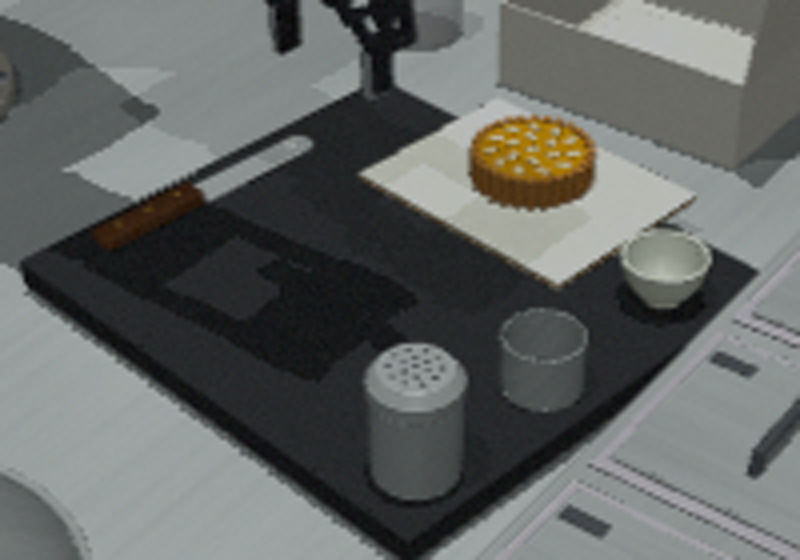

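View pics/side7.png

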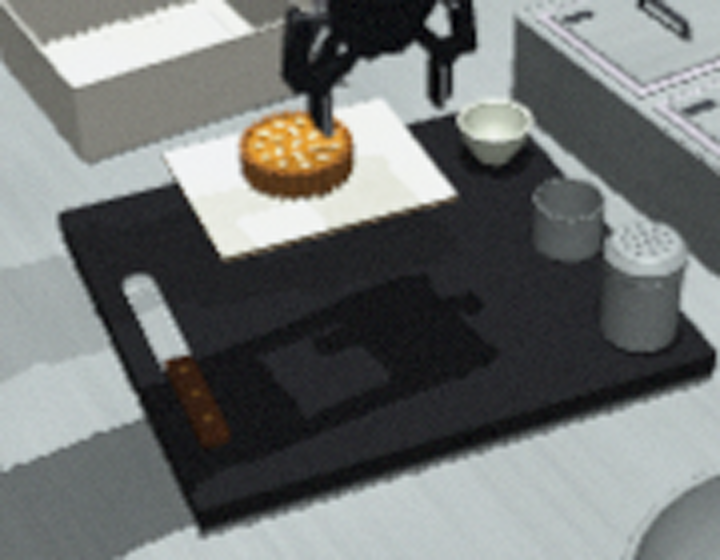

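```bash
python3 - <<'E'
from h import *
import json
from station import imaging
c=json.load(open('w7.json')); 
e=ray(c,[(97,309),(360,310)],30); b=ray(c,[(165.5,58.5),(414,58.5)],38)
print([slab(q).round(1).tolist() for q in e],[slab(q).round(1).tolist() for q in b])
for n,o,B,SL in (('side',(190,140),[(165,152),(225,257),(457,192),(388,97)],[(62,213),(165,187)]),('scene',(180,150),[(697,198),(560,286),(360,175),(497,100)],[(757,271),(700,241),(400,88)])):
    c=imaging.get_calibration(n)
    for P,z in ((B,38),(SL,30)):
        b=ray(c,np.array(P)/4-.375+o,z);print(n,z,[slab(q).round(1).tolist() for q in b])
E
```

```text
[[-213.5, -196.1], [91.2, -198.3]] [[-104.1, 68.7], [118.5, 68.8]]
side 38 [[-104.8, 236.5], [-105.2, 66.4], [114.1, 70.5], [117.9, 236.3]]
side 30 [[-214.6, 195.2], [-118.7, 195.1]]
scene 38 [[121.5, 236.6], [120.6, 69.4], [-99.3, 68.7], [-99.3, 236.4]]
scene 30 [[209.6, 198.7], [153.8, 199.8], [-185.4, 200.6]]
```

All views put the board's middle at 151–156 mm (window 145–165), square within about 0.01 rad, and the tart is centred. I'm handing in.

```bash
python3 -c "
from station import r
print(r.close_job())"
```

```text
the job is handed in; nothing more can be done
None
```

I slid the cake board towards the cake box (robot's left) with both open fingertips flush on its side face. It came to rest overhanging the slab's edge by about 4 cm. I then backed the hand off and raised it clear, and handed the job in about 18 s into the 40 s limit.

**Last checks**
- **Overhang:** the board's middle is at about 151–154 mm in the slab frame (target 155 ± 10). Measured directly at the box-side edge, the overhang is about 37 mm from the scene camera and 41 mm from the side camera.
- **Squareness:** within about 0.02 rad of the edge (limit 0.12).
- **Position along the slab:** about 8 mm off its middle (limit 110).
- **Tart:** still near the middle of the board. The last pictures showed no sign that it shifted.
- **Other things:** none looked moved in the last pictures. I judged this by eye and did not measure it.
- **Forces:** 2–4 N while pushing. The highest was about 15 N, when I touched the slab to find the fingertip height.

The cameras disagreed by 2–4 mm on where the slab's edge lies, perhaps because the edge looks rounded. Every estimate is still inside the allowed band.

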